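Turn a cart wheel spoke by spoke to bring its valve to the top

TASK

The panel cart's wheel sits on the sloping stand for pumping up: with the fingertips push it round by its spokes, spoke after spoke as far as needed, until the valve stem stands at the very top of the wheel, at twelve o'clock straight uphill of the hub, and leave it at rest there. Push gently, without pinching a spoke and without flicking the wheel into a spin; do not push or grip the tyre or the valve stem. Nothing is to be picked up, and everything else on the bench stays where it is.

Things in the scene. Friction and masses are not known exactly. Their poses are not given: they have to be found in the camera images.
- stand: Grey steel wheel stand bolted to the bench. Origin at bench height straight below the hub; z up. Base plate 170 x 150 x 10. The wheel's plane slopes 40 deg from the bench, its face looking along the stand's +x and up: axle direction (sin40, 0, cos40), uphill (-cos40, 0, sin40) in the stand's frame. 40 free behind the spokes except near the axle.
- hub (a point): Point on the axle in the middle of the tyre's width, 190 above the stand's origin (it has the stand's axes). Radii are from the axle; 'in front' is from this point along the axle, out of the face. Black hub: radius 26, its front 20 in front (steel cap 24).
- wheel (a joint): Angle of the wheel, rad: 0 or any multiple of 2 pi = valve at the very top (twelve o'clock, uphill of the hub), positive = anticlockwise looking at the face. Turns freely both ways, starts between 1.9 and 4.38. The bearing drags (0.1 N m): the wheel stays where it is left and barely coasts.
- spokes: Five straight flat aluminium spokes, 72 deg apart, each 13 wide, 10 thick, mid-thickness 14 in front, run from the hub to the rim; the valve is midway between two of them, so one spoke lies exactly across from it. Origin at the hub point, turns with the wheel; its +x runs along that spoke. Rim: inner wall at radius 95, 40 wide.
- tyre: Black rubber tyre on the wheel, round section 50 thick, from radius 105 to 155, reaching 25 in front of and behind the middle. Origin at the hub point, turns with the wheel.
- valve: Valve stem on the inside of the rim: brass 8 thick with black 11 mm cap, reaching inwards from radius 95 to 66, 10 in front. Origin at the hub point (not at the stem), turns with the wheel.
- valve_tip (a point): Inner end of the valve cap, radius 66, 10 in front.
- wrench: Bystander, loose: steel open-ended wrench, 170 long, lying flat (mm). Origin: under its middle.
- offcut: Bystander, loose: pale wood offcut 110 x 45 x 22, lying flat (mm). Origin: centre of its underside.
- gauge: Bystander, loose: pencil-type tyre pressure gauge, steel bar 13 x 13 x 110 with a black 20 mm head, lying flat (mm). Origin: centre of its underside.
- screw_jar: Bystander, loose: clear jar with steel lid, 60 diameter, 75 high (mm). Origin: centre of its underside.
- glue: Bystander, loose: white glue bottle, 56 diameter, 160 high (mm). Origin: centre of its underside.
- oak_block: Bystander, loose: dark oak block 140 x 70 x 40 (mm). Origin: centre of its underside.
- mallet: Bystander, loose: hammer 250 long, lying flat (mm). Origin: under its middle.

How it is judged:
At the end, for the whole second after the job is handed in: The valve is at the top of the wheel within about 7 degrees (its tip within 8.5 mm of the stand's middle plane, uphill of the hub), the wheel is at rest, and all loose things are within 20 mm of where they were (y of valve_tip in the frame of stand between -0.0085 and 0.0085 m and z of valve_tip in the frame of stand above 0.2 m and velocity of joint wheel between -0.05 and 0.05 rad/s and distance of each of wrench, offcut, gauge, screw_jar, glue, oak_block, mallet from where it was at the start of the episode below 0.02 m); the robot touches nothing.
It fails at once if a spoke is pinched or shoved hard (over 35 N; turning the wheel takes about 2 N) (contact force between the fingers and spokes above 35 N).
It fails at once if the tyre is pushed or gripped (over 6 N; a light brush is allowed) (contact force between the fingers and tyre above 6 N).
It fails at once if the valve stem is pushed or gripped (over 3 N) (contact force between the fingers and valve above 3 N).
It fails at once if the wheel is flicked into a spin (faster than 4 rad/s) (velocity of joint wheel above 4 rad/s or velocity of joint wheel below -4 rad/s).
It fails at once if a bystander is picked up or shifted by more than 20 mm (distance of any of wrench, offcut, gauge, screw_jar, glue, oak_block, mallet from where it was at the start of the episode above 0.02 m).
It also fails if it takes over 61 s, if anything falls off the work surface, if the arm or the gripper's body presses on something with over 40 N, if the wrist force passes 120 N, or if a joint passes its speed limit or range.

ROBOT

A 7-joint arm with a two-finger parallel gripper is mounted at the origin on the work surface. World frame = base frame: x ahead of the robot, y to its left, z up, the work surface at z = 0. Lengths are in m, angles in rad, forces in N, time in s.
With the tool pointing down it reaches from about 0.425 to 1.025 m from the base axis. Payload 9.4 kg.
Tool frame: the origin (TCP) lies midway between the tips of the shut fingers; the grasp point (between the pads) lies 19 mm behind it; z points along the fingers, y is the line along which they close (so a half turn about z gives the same grasp; the last joint's range is limited). The gripper opens to 85 mm and grips with 20 to 120 N. Pads are 22 mm wide; open, the fingers measure 114 mm over their backs; the gripper's body (76 mm by 85 mm) begins 54 mm behind the grasp point. The pads swing forward as they close: fully open they stand 13 mm farther back than shut.
Start: joints at [1.086, 0.599, -0.003, 1.599, 0.002, 0.943, -0.08], TCP at [0.288, -0.666, 0.231] pointing down, gripper open.
Joint ranges: [-2.57, 2.57], [-0.35, 1.97], [-1.29, 1.29], [0.11, 2.56], [-1.05, 4.19], [0.11, 1.86], [-2.63, 2.63]. Speed limits (rad/s): [2.22, 2.22, 3.01, 3.01, 3.14, 3.14, 3.14].

INTERFACE

Orientations are given as a unit quaternion [w, x, y, z].
In Python, from plant import bot gives the robot as it stands.
- The arm moves only by the tool shift_gripper, called in YAML: its name, and indented under it one key for each argument. Schema: {"type":"object","properties":{"rows":{"type":"object","properties":{"moves":{"type":"array","items":{"type":"array","items":{"type":"number"},"minItems":6,"maxItems":6},"minItems":1,"maxItems":8}},"additionalProperties":false,"required":["moves"]},"aperture":{"type":"number"},"squeeze":{"type":"number"},"only":{"type":"string"},"quiet":{"type":"boolean"},"lines":{"type":"string"}},"required":["rows"],"additionalProperties":false}. rows is an object whose key "moves" holds a list of rows, 1 to 8 of them, each of 6 numbers: dx, dy, dz in shares of the most that a row can go, 1 being 62.5 mm, then a rotation vector rx, ry, rz in units of 0.05 rad; each row shifts and turns the commanded pose from where the row before left it, along the tool's axes as they then stand; what a row does not reach is not made up. A row lasts 1/8 s, in which the tool goes at most 0.0625 m and 0.188 rad, less where a joint would pass 70% of its speed; a pose out of reach is approached as far as the arm can. aperture is the opening from 0.0 (shut) to 1.0 (fully open), set as the call begins (left out keeps the last). The fingers move at their own pace and stop on an object; squeeze is the grip in N (left out, the last holds). Time passes only in rows, so rows that do not move let the fingers close. The tool returns the time, the measured TCP pose, the force, the opening and the grip force at its end. only (a regular expression) keeps the lines of the reply that match it, lines (a string "A,B") keeps lines A to B, and quiet returns only ok. Input that does not fit is refused with a message, and nothing moves.
- bot.sense(): the state, without advancing time (a new reading comes with each control period).
- bot.snapshot(name): name is "scene" or "top" or "wrist"; returns the picture (480x640x3 uint8, red, green, blue); there is no depth.
- bot.camera_params(name): a dict with "fx", "fy", "cx", "cy" (pixels), "position" and "attitude" of the camera in the world. Camera axes: x right, y up, looking along -z (the intrinsics and any distortion apply to the point x, -y, -z); pixel columns grow to the right and rows downward; lengths in m; the calibration is good to about 2 mm. The wrist camera is an equidistant fisheye: a pixel r from the principal point sees the ray r / f radians off the axis. A picture is of the moment at which its call begins: read the wrist's pose just before it. camera_params takes no time and is no camera call; for the wrist camera it gives the pose at the moment of the call.
- bot.close_job(): hands the job in; it is judged then, once.
The state is a dict: "time": time; "joint_positions": joint angles; "joint_vel": joint speeds; "joint_efforts": joint torques, N m; "tool_pos": TCP position; "tool_rot": TCP orientation; "wrist_force": force on the tool from outside, world axes, zero at the start; "ft_torque": the same for the moment, N m; "opening": opening from 0.0 (shut) to 1.0 (fully open); "gripper_force": force on a finger pad.
Only numpy, scipy, OpenCV 4.12 (cv2) and the standard library are available. Lean on these libraries where they do the work, as an engineer would, in place of code of your own. Each camera call takes 0.05 s, during which the arm holds its last target. There are 200 camera calls.

## Working session

There is one attempt and no reset: what is moved stays moved. The work goes in short steps, Python scripts to look and compute and a tool call to move; the robot and the scene stay as the last step left them, time stands still between calls to the robot, and variables do not carry over. Pictures are saved under pics/ and viewed, at most 10 in all, crops included, and the job is handed in when it is done.

```bash
ls; mkdir -p pics
```

Run:
```python
from plant import bot
import cv2
for n in("scene","top"):
    p=bot.camera_params(n);print(n,p)
    cv2.imwrite(f"pics/{n}0.png",bot.snapshot(n)[:,:,::-1])
s=bot.sense();print(s['time'],s['tool_pos'],s['tool_rot'])
```

```text
pics
plant.py
scene {'fx': 539.622779591824, 'fy': 539.622779591824, 'cx': 325.0832158980557, 'cy': 238.0783236656809, 'position': array([1.34997496, 0.69632658, 1.10704669]), 'attitude': array([0.36608318, 0.1639763 , 0.36558758, 0.83990512])}
top {'fx': 477.8344582173865, 'fy': 477.8344582173865, 'cx': 306.2500536224087, 'cy': 245.7584430625661, 'position': array([0.43499566, 0.01797199, 1.67721002]), 'attitude': array([ 0.70957409,  0.03916066, -0.03788563, -0.70252099])}
0.1 [ 0.28735845 -0.66518178  0.23051984] [-6.48773838e-04  9.79281271e-01  2.02503647e-01 -2.08557533e-04]
```

View pics/scene0.png

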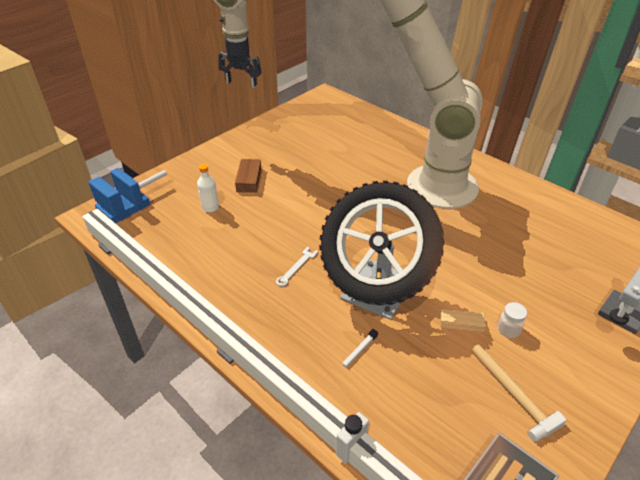

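View pics/top0.png

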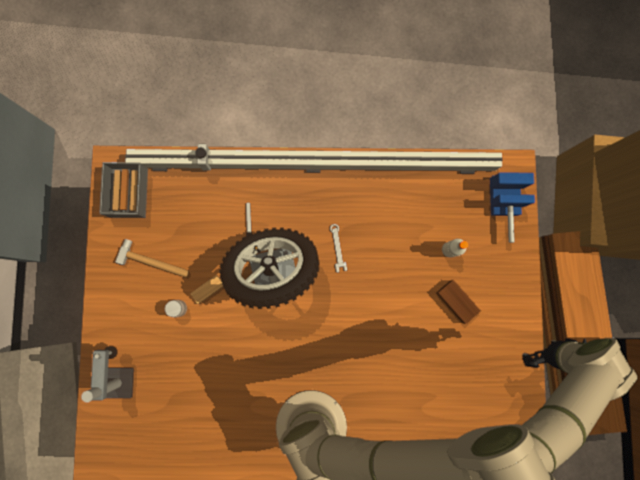

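The scene view shows the wheel face on, with its hub near (379,241). In the top view the hub is near (268,262). I'll triangulate the hub and enlarge both views to find the valve.

Create h.py:
```python
import numpy as np, cv2
from scipy.spatial.transform import Rotation as R
def rot(q): return R.from_quat(np.r_[q[1:],q[0]]).as_matrix()
def project(p,X):
    c=(np.atleast_2d(X)-p['position'])@rot(p['attitude'])
    return np.c_[p['cx']+p['fx']*c[:,0]/-c[:,2], p['cy']-p['fy']*c[:,1]/-c[:,2]]
S=np.sin(np.radians(40));C=np.cos(np.radians(40))
def basis(yaw):
    Z=R.from_euler('z',yaw).as_matrix()
    a=Z@[S,0,C]; u=Z@[-C,0,S]; return a,u,np.cross(a,u)   # axle, uphill, left (anticlockwise of uphill)
def pt(hub,yaw,r,ang,f):
    a,u,l=basis(yaw); ang=np.asarray(ang,float)
    return hub+a*f+r*(np.cos(ang)[...,None]*u+np.sin(ang)[...,None]*l)
```

Run:
```python
import cv2,numpy as np
s=cv2.imread('pics/scene0.png')[175:310,310:450];t=cv2.imread('pics/top0.png')[222:312,213:327]
a=cv2.resize(s,None,fx=4,fy=4,interpolation=3)
cv2.imwrite('pics/sc.png',a)
cv2.imwrite('pics/tc.png',cv2.resize(t,None,fx=5,fy=5,interpolation=3))
```

```text
(no output)
```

View pics/sc.png

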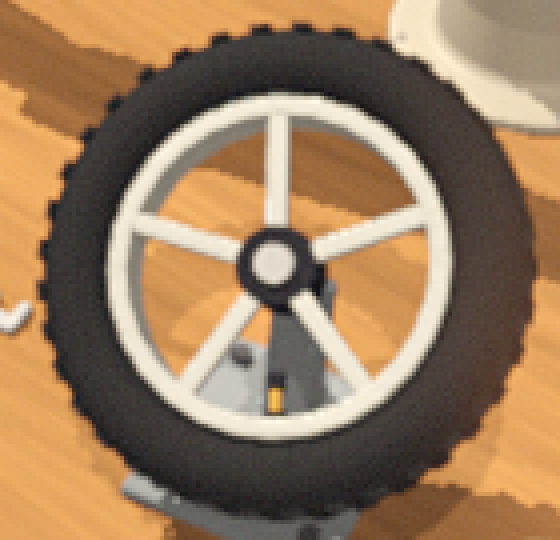

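View pics/tc.png

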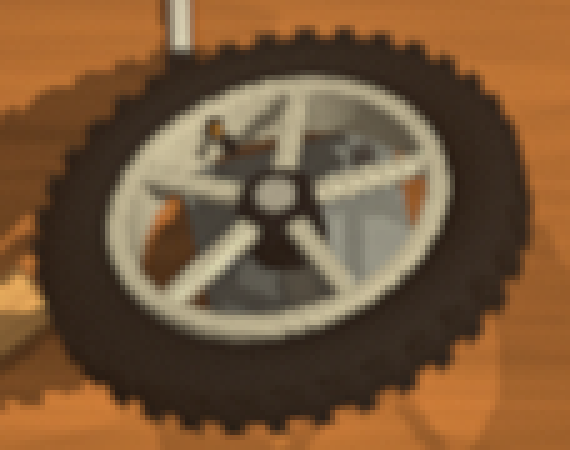

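Create fit.py:
```python
from h import *
from plant import bot
from scipy.optimize import least_squares
ps,pt_=bot.camera_params('scene'),bot.camera_params('top')
k=np.radians([36,108,180,252,324])
sc=np.array([[368,385],[425,213],[279,115],[135,222],[186,388]])/4+[310,175]-.4
tp=np.array([[150,187],[178,298],[350,290],[425,163],[293,95]])/5+[213,222]-.4
hs=np.array([273,263])/4+[310,175]-.4; ht=np.array([277,193])/5+[213,222]-.4
vs=np.array([276,385])/4+[310,175]-.4; vt=np.array([218,128])/5+[213,222]-.4
def res(q):
    h=q[:3];yaw,th=q[3:]
    E=pt(h,yaw,.095,k+th,.02);H=h+basis(yaw)[0]*.024;V=pt(h,yaw,.08,[th],.010)
    return np.r_[project(ps,E)-sc,project(pt_,E)-tp,project(ps,H)-hs,project(pt_,H)-ht,project(ps,V)-vs,project(pt_,V)-vt].ravel()
best=min((least_squares(res,[.47,.1,.19,y,t],loss='soft_l1') for y in np.arange(-3,3,1) for t in np.arange(2,4.5,.5)),key=lambda r:r.cost)
print(best.cost,best.x,np.degrees(best.x[3:]));print(res(best.x).reshape(-1,2).round(1).tolist())
```

```bash
python3 fit.py
```

```text
9.729715901363457 [0.53157648 0.13682005 0.18854107 0.25421239 3.50892736] [ 14.56529726 201.04672828]
[[-0.6, 0.4], [-0.7, -0.5], [-0.7, -0.5], [-0.3, -0.2], [-0.3, 0.1], [-1.5, -2.1], [-1.9, 0.8], [0.1, 0.6], [-0.4, -0.5], [0.3, 0.0], [0.1, -0.3], [-0.6, 1.1], [0.3, 2.4], [0.5, 3.1]]
```
z 0.1885 good (expected 0.19). Hub (0.532,0.137,0.19), yaw 14.6° (face toward +x away from robot; wheel top uphill is toward robot). theta ≈ 201° ± few. Need -201 or +159 rotation. The valve needs to go +159° anticlockwise (to 360). Or clockwise -201. 

The fit gives hub ≈ (0.532, 0.137, 0.189), which matches the expected height of 0.19. Stand yaw is ≈14.6° and the valve is at ≈201°. My plan is to shut the fingers, point the tool along −axle and enter the window clockwise of a spoke. I then push that spoke about +159° anticlockwise along the arc. First I raise the tool and swing it over.

The rows are not in the units I measure in: shifts go in shares of 62.5 mm and turns go in units of 0.05 rad. I convert before sending: -0.0025 m is -0.04, -0.06 m is -0.96, -0.0834 rad is -1.668.

shift_gripper:
  rows: {"moves":[[0,0,-0.96,0,0,0],[0,0,-0.96,0,0,0],[0,0,-0.96,0,0,0],[0.96,-0.04,0,0,0,-1.668],[0.96,-0.04,0,0,0,-1.668],[0.96,-0.04,0,0,0,-1.668],[0.96,-0.04,0,0,0,-1.668],[0.96,-0.04,0,0,0,-1.668]]}
  aperture: 0

```text
time: 1.1
tool_pos: [0.5322, -0.4918, 0.4106]
tool_rot: [-0.0, 0.916, 0.402, -0.0]
wrist_force: [1.0, -0.4, 0.0]
opening: 0.002
gripper_force: 0.0
```

shift_gripper:
  rows: {"moves":[[0.96,-0.04,0,0,0,-1.668],[0.96,-0.04,0,0,0,-1.668],[0.96,-0.04,0,0,0,-1.668],[0.96,-0.04,0,0,0,-1.668],[0.96,-0.04,0,0,0,-1.668],[0.96,-0.04,0,0,0,-1.668]]}

```text
time: 1.85
tool_pos: [0.701, -0.1777, 0.4106]
tool_rot: [-0.0, 0.788, 0.616, -0.0]
wrist_force: [0.9, -0.5, -0.4]
opening: -0.003
gripper_force: 0.0
```

shift_gripper:
  rows: {"moves":[[0.96,-0.04,0,0,0,-1.668],[0.96,-0.04,0,0,0,-1.668],[0.96,-0.04,0,0,0,-1.668],[0.96,-0.04,0,0,0,-1.668],[0.96,-0.04,0,0,0,-1.668],[0.96,-0.04,0,0,0,-1.668]]}

```text
time: 2.6
tool_pos: [0.6985, 0.1789, 0.4105]
tool_rot: [-0.0, 0.61, 0.792, -0.0]
wrist_force: [1.2, 0.7, 0.1]
opening: -0.005
gripper_force: 0.0
```

shift_gripper:
  rows: {"moves":[[0,0,0,3.49,0,0],[0,0,0,3.49,0,0],[0,0,0,3.49,0,0],[0,0,0,3.49,0,0]]}

```text
time: 3.1
tool_pos: [0.6929, 0.1715, 0.4053]
tool_rot: [-0.132, 0.604, 0.768, -0.17]
wrist_force: [-0.7, 0.5, -1.3]
opening: -0.002
gripper_force: 0.0
```

Create st.py:
```python
from h import *
from plant import bot
import sys
hub=np.array([.5316,.1368,.19]);yaw=.2542
a,u,l=basis(yaw)
s=bot.sense();T=rot(s['tool_rot']);W=np.c_[-l,-u,-a]
d=s['tool_pos']-hub;i=np.array([u@d,l@d])
print('t',round(s['time'],2),'front',(a@d).round(4),'r',np.hypot(*i).round(4),'ang',np.degrees(np.arctan2(i[1],i[0])).round(1),'rotvec left',R.from_matrix(T.T@W).as_rotvec().round(3),'F',s['wrist_force'].round(1),'op',s['opening'])
if len(sys.argv)>1:
    r,an,f=map(float,sys.argv[1:4]); print('to go (tool axes)',(T.T@(pt(hub,yaw,r,np.radians(an),f)-s['tool_pos'])).round(4))
```

```bash
python3 st.py .06 273 .1; python3 -c "
from plant import bot;print(bot.sense()['joint_positions'])"
```

```text
t 3.1 front 0.2709 r 0.0139 ang 30.0 rotvec left [ 0.265 -0.006 -0.015] F [-0.7  0.5 -1.3] op -0.002113417474238477
to go (tool axes) [ 0.0657 -0.0371  0.1675]
[-0.35788409  0.69567129  0.10632234  1.06073438 -0.0770149   1.82166344
 -0.02587418]
```

Joint 6 limits the tilt here. I'll move closer, then try the rest of the tilt.

In the tool's units: 0.05 m is 0.8, 0.025 m is 0.4, 0.12 rad is 2.4.

shift_gripper:
  rows: {"moves":[[0.4,-0.24,0.8,0,0,0],[0.32,-0.24,0.8,0.6,0,0],[0.32,-0.16,0.32,2,0,0],[0,0,0,2.4,0,0]]}

```text
time: 3.6
tool_pos: [0.5912, 0.2158, 0.3168]
tool_rot: [-0.205, 0.581, 0.742, -0.264]
wrist_force: [0.4, -0.7, 0.4]
opening: -0.001
gripper_force: 0.0
```

```bash
python3 st.py .06 273 .06; python3 -c "
from plant import bot;print(bot.sense()['joint_positions'])"
```

```text
t 3.6 front 0.147 r 0.0653 ang -70.3 rotvec left [ 0.016 -0.006 -0.011] F [ 0.4 -0.7  0.4] op -0.0009272295123288974
to go (tool axes) [-0.0019  0.0176  0.0873]
[-0.4253989   0.73697755  0.06545355  1.28806727 -0.12032372  1.79666953
 -0.10548509]
```

Add to h.py:
```python
def fish(p,X):
    c=(np.atleast_2d(X)-p['position'])@rot(p['attitude']); c=c*[1,-1,-1]
    n=np.hypot(c[:,0],c[:,1]); r=p['fx']*np.arctan2(n,c[:,2])
    return np.c_[p['cx']+r*c[:,0]/n, p['cy']+r*c[:,1]/n]
```

Create wr.py:
```python
from h import *
from plant import bot
import sys
hub=np.array([.5316,.1368,.19]);yaw=.2542;th=np.radians(float(sys.argv[2]))
p=bot.camera_params('wrist');im=bot.snapshot('wrist')[:,:,::-1].copy()
cv2.imwrite(f'pics/{sys.argv[1]}_raw.png',im)
k=np.radians([36,108,180,252,324])+th
for q in fish(p,np.r_[pt(hub,yaw,.095,k,.02),pt(hub,yaw,.04,k,.02)]): cv2.circle(im,tuple(int(round(v)) for v in q),3,(255,0,0),-1)
for q in fish(p,pt(hub,yaw,.08,[th],.01)): cv2.circle(im,tuple(int(round(v)) for v in q),3,(0,0,255),-1)
cv2.polylines(im,[fish(p,pt(hub,yaw,.095,np.linspace(0,6.28,60),.02)).round().astype(int)],False,(0,255,0),1)
cv2.imwrite(f'pics/{sys.argv[1]}.png',im)
```

```bash
python3 wr.py w1 201
```

```text
(no output)
```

View pics/w1.png

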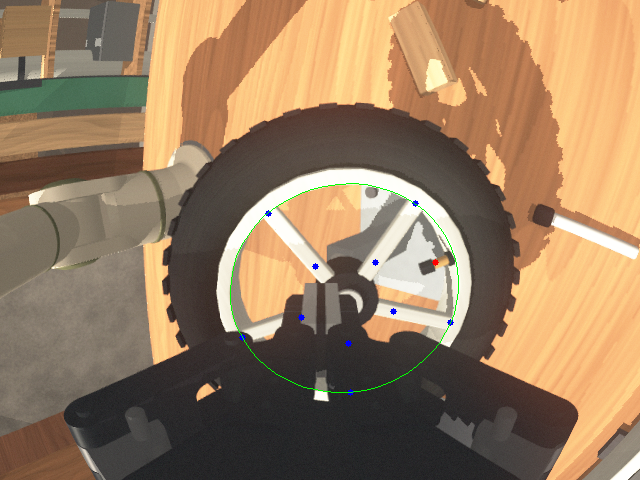

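The overlay agrees with the wrist image to about 3 mm: valve at (437,263), rim circle and spokes all match. The window at 273° is free, so I go in.

shift_gripper:
  rows: {"moves":[[-0.032,0.288,0.64,0,0,0],[0,0,0.64,0,0,0],[0,0,0,0.32,0,-0.2]]}

```text
time: 4.03
tool_pos: [0.5571, 0.2024, 0.2416]
tool_rot: [-0.211, 0.577, 0.742, -0.269]
wrist_force: [-0.8, 0.5, 0.1]
opening: -0.002
gripper_force: 0.0
```

```bash
python3 st.py .06 273 .002
```

```text
t 4.03 front 0.0659 r 0.0571 ang -88.4 rotvec left [ 0.001 -0.006 -0.004] F [-0.8  0.5  0.1] op -0.001500346727859036
to go (tool axes) [ 0.0024 -0.0016  0.064 ]
```

In the tool's units: 0.03 m is 0.48, 0.015 m is 0.24.

shift_gripper:
  rows: {"moves":[[0,0,0.48,0,0,0],[0,0,0.24,0,0,0],[0,0,0.24,0,0,0],[0,0,0,0,0,0]]}

```text
time: 4.53
tool_pos: [0.5216, 0.1938, 0.1968]
tool_rot: [-0.21, 0.578, 0.742, -0.267]
wrist_force: [-0.2, -0.7, 0.6]
opening: 0.0
gripper_force: 0.0
```

```bash
python3 st.py .06 280 .0
```

```text
t 4.53 front 0.0082 r 0.0577 ang -89.2 rotvec left [ 0.005 -0.007 -0.004] F [-0.2 -0.7  0.6] op 1.313038368627374e-05
to go (tool axes) [ 0.0013 -0.0097  0.0082]
```

In the tool's units: -0.01 m is -0.16, -0.0097 m is -0.1552.

shift_gripper:
  rows: {"moves":[[0,0,0.112,0,0,0],[-0.016,-0.16,0,0,0,0],[-0.048,-0.1552,0,0,0,0],[-0.072,-0.144,0,0,0,0],[-0.096,-0.128,0,0,0,0],[0,0,0,0,0,0]]}

```text
time: 5.28
tool_pos: [0.4935, 0.1708, 0.2159]
tool_rot: [-0.21, 0.578, 0.742, -0.267]
wrist_force: [0.6, 1.0, 0.7]
opening: -0.001
gripper_force: 0.0
```

```bash
python3 st.py .058 -40 .0
```

```text
t 5.28 front 0.0016 r 0.0572 ang -48.0 rotvec left [ 0.006 -0.007 -0.005] F [0.6 1.  0.7] op -0.0007024137167232271
to go (tool axes) [-0.0053 -0.0061  0.0016]
```

In the tool's units: -0.01 m is -0.16, -0.0098 m is -0.1568.

shift_gripper:
  rows: {"moves":[[-0.112,-0.112,0.016,0,0,0],[-0.1344,-0.0896,0,0,0,0],[-0.1472,-0.0656,0,0,0,0],[-0.1568,-0.04,0,0,0,0],[-0.16,-0.0112,0,0,0,0],[0,0,0,0,0,0]]}

```text
time: 6.02
tool_pos: [0.4893, 0.1232, 0.2269]
tool_rot: [-0.21, 0.579, 0.741, -0.267]
wrist_force: [0.1, 0.5, -0.3]
opening: 0.004
gripper_force: 0.0
```

```bash
python3 st.py .058 10 .0; python3 wr.py w2 250
```

```text
t 6.03 front -0.0003 r 0.0578 ang 2.5 rotvec left [ 0.005 -0.007 -0.006] F [ 0.1  0.5 -0.3] op 0.004017128657474617
to go (tool axes) [-0.0075  0.0007 -0.0003]
```

View pics/w2.png

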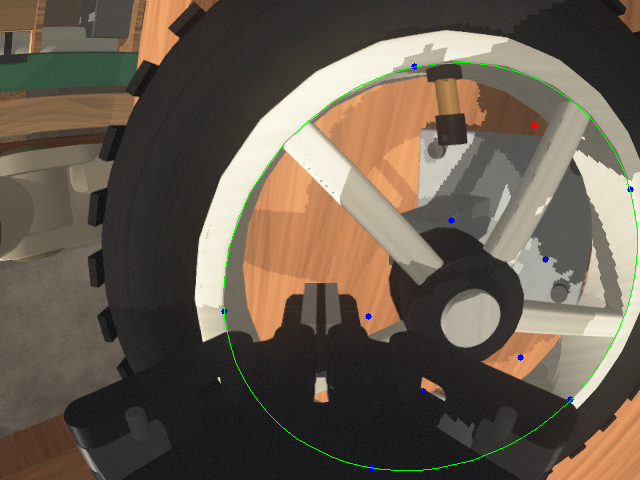

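The wheel has turned and the valve is now at (450,110) in the wrist view. I'll fit the wheel angle and hub offset from these pixels.

Create ft.py:
```python
from h import *
from plant import bot
from scipy.optimize import least_squares
import json,sys
# args: theta0, then JSON {"v":[x,y] cap inner end, "c":[x,y] hub cap, "e":[[k,x,y],...] spoke end at rim}
th0=float(sys.argv[1]);d=json.loads(sys.argv[2]);p=bot.camera_params('wrist');yaw=.2542
def f(q):
    h=np.array([q[0],q[1],.19]);t=q[2]
    X=[pt(h,yaw,.066,t,.010),h+basis(yaw)[0]*.024]+[pt(h,yaw,.095,t+np.radians(k),.0195) for k,_,_ in d['e']]
    return (fish(p,X)-np.array([d['v'],d['c']]+[e[1:] for e in d['e']])).ravel()
r=least_squares(f,[.5316,.1368,np.radians(th0)],loss='soft_l1');print(r.x[:2].round(4),np.degrees(r.x[2]).round(1),f(r.x).round(1))
```

```bash
python3 ft.py 284 '{"v":[452,140],"c":[470,319],"e":[[36,300,137],[324,578,108],[252,625,322]]}'
```

```text
[0.5332 0.1383] 279.5 [-0.7  3.   4.8  0.4 -6.  -1.   2.8 -3.3 -1.5  0.7]
```

shift_gripper:
  rows: {"moves":[[-0.16,0.0224,0,0,0,0],[-0.1536,0.0496,0,0,0,0],[-0.1424,0.0752,0,0,0,0],[-0.128,0.0992,0,0,0,0],[-0.1088,0.12,0,0,0,0],[-0.0848,0.1376,0,0,0,0],[0,0,0,0,0,0]]}

```text
time: 6.95
tool_pos: [0.5251, 0.0829, 0.2058]
tool_rot: [-0.209, 0.578, 0.742, -0.267]
wrist_force: [-0.8, -1.2, -0.0]
opening: 0.003
gripper_force: 0.0
```

```bash
python3 st.py .058 70 .0; python3 wr.py w3 340
```

```text
t 6.95 front -0.0007 r 0.0566 ang 63.4 rotvec left [ 0.005 -0.006 -0.005] F [-0.8 -1.2 -0. ] op 0.0026130335445339156
to go (tool axes) [-0.0039  0.0055 -0.0006]
```

View pics/w3.png

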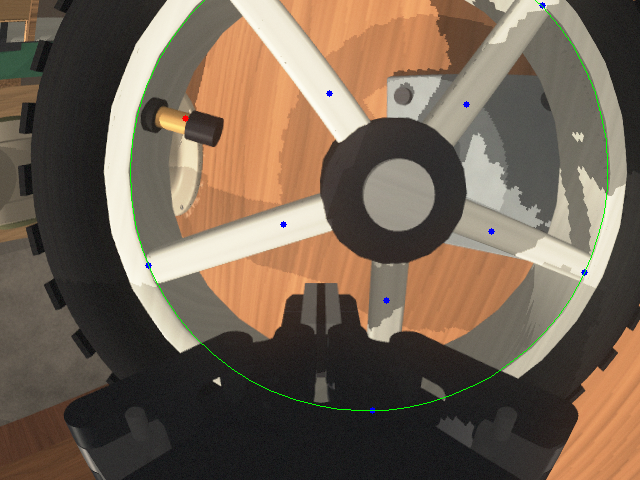

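Hub cap is at (399,195), valve cap end at (216,131), and spoke ends at (150,272) and (245,2). I'll fit the angle from those.

```bash
python3 ft.py 340 '{"v":[217,132],"c":[399,195],"e":[[36,148,271],[324,242,0],[252,540,5],[180,587,267]]}'
```

```text
[0.532  0.1368] 341.0 [  2.6   0.8   0.4   0.8   3.5  -1.6  -5.8 -24.2  -0.5  -1.2  -1.    2.8]
```

In the tool's units: 0.0044 m is 0.0704, 0.0043 m is 0.0688.

shift_gripper:
  rows: {"moves":[[-0.0304,0.0656,0,0,0,0],[-0.024,0.0672,0,0,0,0],[-0.0192,0.0688,0,0,0,0],[-0.0128,0.0704,0,0,0,0],[0,0,0,0,0,0]]}

```text
time: 7.62
tool_pos: [0.539, 0.0815, 0.1952]
tool_rot: [-0.209, 0.578, 0.742, -0.267]
wrist_force: [-0.8, -0.4, -0.2]
opening: 0.0
gripper_force: 0.0
```

```bash
python3 st.py .058 82 .0; python3 wr.py w4 360
```

```text
t 7.62 front -0.0004 r 0.0561 ang 81.3 rotvec left [ 0.006 -0.006 -0.004] F [-0.8 -0.4 -0.2] op 0.00046022582501195305
to go (tool axes) [-0.002   0.0004 -0.0004]
```

View pics/w4.png

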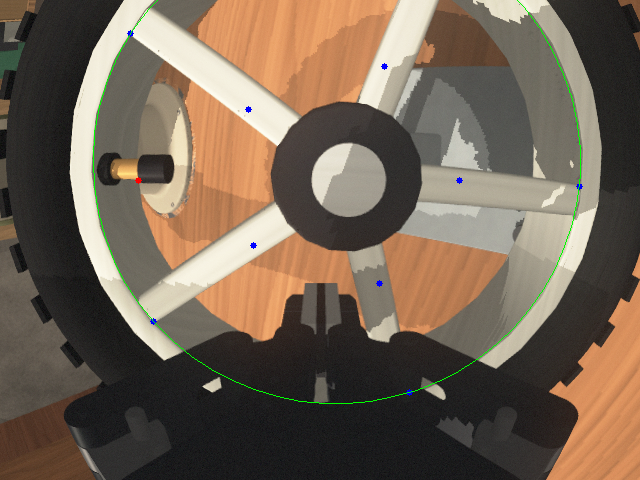

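The valve cap end is at (174,169) and the hub cap at (349,179), slightly short of the top. I'll fit it.

```bash
python3 ft.py 357 '{"v":[174,169],"c":[349,179],"e":[[36,145,309],[324,139,20],[180,578,199]]}'
```

```text
[0.5321 0.1371] 356.7 [-3.7 -0.9  0.  -0.3  0.9  1.4  1.2  0.1 -0.4  0.1]
```

In the tool's units: -0.06 m is -0.96, -0.05 m is -0.8.

shift_gripper:
  rows: {"moves":[[-0.0048,0.0288,0,0,0,0],[-0.0048,0.0288,0,0,0,0],[0,0,0,0,0,0],[0.016,-0.096,0,0,0,0],[0,0,-0.48,0,0,0],[0,0,-0.8,0,0,0],[0,0,-0.96,0,0,0],[0,0.32,-0.32,0,0,0]]}

```text
time: 8.68
tool_pos: [0.6527, 0.1103, 0.3117]
tool_rot: [-0.208, 0.579, 0.743, -0.265]
wrist_force: [0.0, -0.4, -0.6]
opening: 0.0
gripper_force: 0.0
```

```bash
python3 wr.py w5 360; python3 -c "
from plant import bot;import cv2
s=bot.snapshot('scene')[175:310,310:450,::-1];cv2.imwrite('pics/sc2.png',cv2.resize(s,None,fx=4,fy=4,interpolation=3))"
```

```text
(no output)
```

View pics/w5.png

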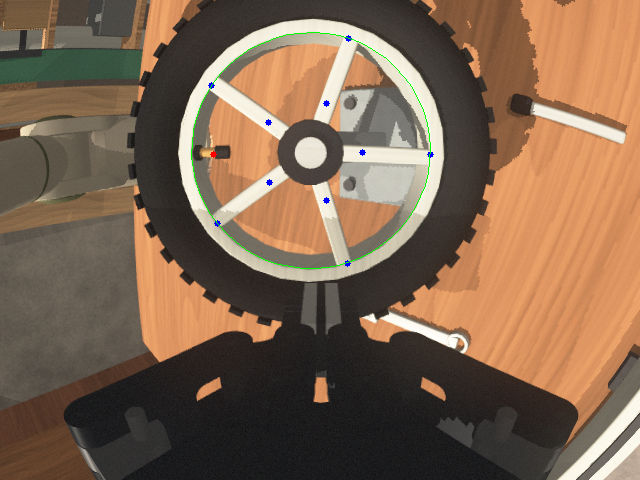

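The wheel sits on the overlay for θ=0: valve at (222,153), and all five spokes match. As an independent check of stand yaw, I use the base-plate bolts at (350,103) and (349,184).

Run:
```python
from h import *
from plant import bot
from scipy.optimize import fsolve
p=bot.camera_params('wrist');B=[fsolve(lambda q:(fish(p,[[q[0],q[1],.013]])[0]-b),[.6,.14]) for b in([350,103],[349,184])]
B=np.array(B);d=B[0]-B[1];print(B,np.linalg.norm(d),'yaw',np.degrees(np.arctan2(-d[0],d[1])),'mid-bearing from hub',np.degrees(np.arctan2(*(B.mean(0)-[.5321,.1371])[::-1])))
```

```bash
python3 ft.py 360 '{"v":[230,152.5],"c":[311,152.5],"e":[[36,217,219],[324,213,85],[180,431,156],[252,349,39],[108,346,263]]}'; python3 st.py
```

```text
[[0.43717939 0.16984499]
 [0.4635568  0.06452082]] 0.10857692175835874 yaw 14.059983728339072 mid-bearing from hub -166.30463080380312
[0.5342 0.1378] 359.4 [-1.9  0.3 -0.8  0.1 -1.9  4.4 -1.8 -1.9  0.9 -0.3  1.1 -2.   0.2  2. ]
t 8.78 front 0.1611 r 0.0563 ang 99.1 rotvec left [ 0.008 -0.006 -0.004] F [-0.1 -0.2 -0.8] op -0.003643806130831091
```

The bolts give yaw 14.1°, against 14.6° from the fit, and the wheel angle is 359.4°. Both are well within tolerance and the tool is clear, so I hand in.

```bash
python3 -c "
from plant import bot;print(bot.close_job())"
```

```text
the job is handed in; nothing more can be done
None
```

The job is handed in: the valve stands at twelve o'clock (measured 359.4°, within about 1° of the top), the wheel was left with the arm clear of it, and no bystander was approached; the hand-in returned no verdict.

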